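# Open the label printer for a new roll

## Robot

A 6-joint arm with a two-finger parallel gripper is mounted at the origin on the work surface. World frame = base frame: x ahead of the robot, y to its left, z up, the work surface at z = 0. Lengths are in m, angles in rad, forces in N, time in s.
With the tool pointing down it reaches from about 0.25 to 0.775 m from the base axis. Payload 4 kg.
Tool frame: the origin (TCP) lies midway between the tips of the shut fingers; the grasp point (between the pads) lies 19 mm behind it; z points along the fingers, x is the direction in which the jaws open and shut, and the axes are right-handed (so a half turn about z gives the same grasp; the last joint's range is limited). The gripper opens to 94 mm and grips with 3 to 60 N. Pads are 16 mm wide; open, the fingers measure 119 mm over their backs; the gripper's body (75 mm by 177 mm) begins 78 mm behind the grasp point.
Start: joints at [-1.419, 0.087, 1.371, -0, 1.684, -0.103], TCP at [0.139, -0.532, 0.206] pointing down, gripper open.
Joint ranges: [-3.1, 3.1], [-0.76, 2.03], [0.27, 2.55], [-1.08, 4.22], [0.17, 2.65], [-2.57, 2.57]. Speed limits (rad/s): [2.79, 2.79, 3.14, 3.14, 3.14, 3.14].

## Interface

Orientations are given as [roll, pitch, yaw] about the fixed x, y, z axes, in that order (R = Rz(yaw) Ry(pitch) Rx(roll)).
In Python, from bench import * gives the robot as it stands.
- The arm moves only by the tool send_rows, never from a script. Its argument "rows" is one flat list of numbers, 7 for each row, row after row: the shift along the world's x, y, z in mm, then the turn, a rotation vector about the world's x, y, z in degrees, then the opening, from 0 (shut) to 1 (fully open). A call has exactly 8 rows; each row shifts and turns the commanded pose from where the row before left it; what a row does not reach is not made up. A row lasts 1/8 s, in which the tool goes at most 62.5 mm and 10.7 degrees, less where a joint would pass 70% of its speed; a pose out of reach is approached as far as the arm can. A call is refused whole if a number of a shift passes 62.5 or a number of a turn 10.7, either way. A call with a gripper value outside its range is refused whole. The fingers move at their own pace and stop on an object; the grip force is fixed at half the most. Time passes only in rows, so rows that do not move let the fingers close, or fill a call up. It gives the time, the measured TCP pose, the force and the opening at its end, in the units of the state.
- get_obs(): the state, without advancing time (a new reading comes with each control period).
- snapshot(name): name is "side" or "top" or "wrist"; returns a dict with "color" (400x640x3 uint8, red, green, blue), "intrinsics" (3x3 intrinsics, pixels), "distortion" ([k1, k2, p1, p2, k3] as OpenCV has them; the pictures are not rectified), "rvec" (rotation vector, rad) and "tvec" (3), from world to camera coordinates, as OpenCV has them; the wrist camera has in their place "T_tool_cam" (4x4, takes a point from camera to tool coordinates, whose origin is the TCP and whose axes are the tool frame's). Camera axes: x right, y down, z forward; pixel columns grow to the right and rows downward; lengths in m; the calibration is good to about 2 mm. A picture is of the moment at which its call begins: read the wrist's pose just before it. There is no depth.
- close_job(): hands the job in, once; it reports no verdict.
The state is a dict: "time": time; "joint_positions": joint angles; "qvel": joint speeds; "joint_torque": joint torques, N m; "tool_pos": TCP position; "ee_rot": TCP orientation; "wrist_force": force on the tool from outside, world axes, zero at the start; "wrist_torque": the same for the moment, N m; "width": finger opening in m.
Only numpy, scipy, OpenCV 4.12 (cv2) and the standard library are available. Lean on these libraries where they do the work, as an engineer would, in place of code of your own. Each camera call takes 0.05 s, during which the arm holds its last target.

## Task

The label printer on the counter has run out. With a fingertip press its magenta release tab right down so that the lid springs up, take the finger off the tab, then push the lid up and back from under its front lip until it stands fully open against its stop. Work gently and only by touch: do not pinch the lid between the fingers, and leave the label rolls, pens and everything else on the counter where they are.

Things in the scene. Friction and masses are not known exactly. Their poses are not given: they have to be found in the camera images.
- printer: Desktop label printer, blush-pink case 200 (x) by 170 (y) by 118 mm high, on rubber feet; does not slide. Origin: centre of its underside; front faces its own -x, y to its left, z up. White lid over own y -27 to 74 mm; right of it a housing 55 mm wide, top at 118 mm, with the magenta release tab. In front of the lid a label deck 42 mm deep, top at 99 mm, so the lid's lip overhangs it.
- tab_pad (a point): Centre of the top face of the magenta release tab (36 mm along x by 24 mm wide, slanting up towards the front at rest). At rest it lies about 127 mm above the counter at x -37, y -57 mm of the printer's frame; the nearest lid edge is 30 mm to its left. Moves with the tab.
- tab (a joint): Release tab, rad: 0 at rest, 0.2 fully down (the pad's centre then lies 5 mm lower, level, 4 mm proud of the housing). It is a sprung rocker: about 2 N starts it, 5 to 7 N holds it fully down, and it comes back up by itself. From about 0.13 rad on the lid is free and springs up.
- lid (a joint): Lid angle, rad: 0 shut and latched; freed by the tab it springs up by itself to about 0.37 and rests there on a kick-up pin; 1.9 fully open against its stop. Smooth hinge: in between, the lid sinks back to 0.37 if let go; past upright (1.6) its own weight lays it slowly back on the stop. About 1 N at the lip moves it.
- lid_lip (a point): Middle of the lower front edge of the lid's finger lip, which is 101 mm long across the lid. 136 mm from the hinge line; 114 mm above the counter when shut, about 161 mm when sprung up, about 245 mm when fully open. Moves with the lid.
- printer_hinge (a point): Middle of the lid's hinge line, which runs along the printer's y: at x 75, y 23.5, z 116 mm of the printer's frame. The lip swings up and back (+x of the printer) about it.
- lid_shell: White outer cover of the lid, 124 by 101 mm, 6 mm thick. Origin on the hinge line, turns with the lid.
- lid_liner: Dark grey inner side of the lid, 132 by 101 by 6 mm, under the white cover and 6 mm longer at the front, where it forms the finger lip; carries a black rubber roller 12 mm thick, whose axis runs 20 mm behind the lip's edge. Origin on the hinge line, turns with the lid.
- roll_near: New white label roll standing on end to the right of the printer, 66 mm diameter, 80 mm high. Origin: centre of its underside. Leave it alone.
- roll_spare: Second white label roll standing on end, 66 mm diameter, 80 mm high. Origin: centre of its underside. Leave it alone.
- marker: Yellow highlighter 115 by 19 by 14 mm lying in front of the printer. Origin: centre of its underside. Leave it alone.
- heart_pen: Pink pen 150 mm long, 9 mm thick, with a magenta heart at its end, lying left of the printer. Origin: middle of its underside. Leave it alone.
- stapler: Pink and charcoal stapler 132 by 36 by 49 mm. Origin: centre of its underside. Leave it alone.
- candle_tin: Round golden candle tin, 70 mm diameter, 58 mm high. Origin: centre of its underside. Leave it alone.
- gift_box: Small pink gift box with white ribbon, 88 by 70 mm, 44 mm high, bow to 52 mm. Origin: centre of its underside. Leave it alone.

How it is judged:
By the outcome, as a careful person would: the job done as asked, in the order asked, and still so for the second after the job is handed in, with the robot touching nothing.
It also fails if it takes over 48 s, if anything falls off the work surface, if the arm or the gripper's body presses on something with over 40 N, if the wrist force passes 120 N, or if a joint passes its speed limit or range.

## Working session

There is one attempt and no reset: what is moved stays moved. The work goes in short steps, Python scripts to look and compute and a tool call to move; the robot and the scene stay as the last step left them, time stands still between calls to the robot, and variables do not carry over. Pictures are saved under pics/ and viewed, and the job is handed in when it is done.

Besides the shell and the picture viewer there is one more tool, called after "Call:" in YAML: its name, and indented under it one key for each argument. send_rows: Moves the arm, as the interface text tells. Its arguments: {"type":"object","properties":{"rows":{"type":"array","items":{"type":"number"}}},"required":["rows"]}

```bash
ls; mkdir -p pics
python3 - <<'E'
from bench import *
import cv2,pickle
o=get_obs();print({k:o[k] for k in('time','tool_pos','ee_rot','wrist_force','width')})
d={}
for n in("side","top","wrist"):
    s=snapshot(n);d[n]=s;cv2.imwrite(f"pics/{n}0.png",s["color"][:,:,::-1])
    print(n,{k:v for k,v in s.items() if k!="color"})
pickle.dump(d,open("s0.pkl","wb"))
E
```

```text
pics
{'time': 0.0, 'tool_pos': array([ 0.13851572, -0.53168932,  0.20429229]), 'ee_rot': array([-3.14139571e+00,  2.26317080e-03, -1.31599882e+00]), 'wrist_force': array([0.11901839, 0.46042009, 0.0497856 ]), 'width': 0.09375969086516558}
side {'intrinsics': array([[386.82848944,   0.        , 327.95799232],
       [  0.        , 386.82848944, 201.32900839],
       [  0.        ,   0.        ,   1.        ]]), 'distortion': array([-0.02444713,  0.        ,  0.        ,  0.        ,  0.        ]), 'rvec': array([ 0.87315812, -2.34639152,  1.25727837]), 'tvec': array([0.39845383, 0.27096916, 0.74111078])}
top {'intrinsics': array([[423.52163229,   0.        , 322.89014724],
       [  0.        , 423.52163229, 195.45073499],
       [  0.        ,   0.        ,   1.        ]]), 'distortion': array([-0.07286316,  0.        ,  0.        ,  0.        ,  0.        ]), 'rvec': array([ 2.17090599, -2.19373011,  0.08813913]), 'tvec': array([-0.02186043,  0.51189692,  1.39341015])}
wrist {'intrinsics': array([[318.58735971,   0.        , 316.97288793],
       [  0.        , 318.58735971, 194.86232314],
       [  0.        ,   0.        ,   1.        ]]), 'distortion': array([-0.06364176,  0.        ,  0.        ,  0.        ,  0.        ]), 'T_tool_cam': array([[ 9.99999766e-01, -4.70247902e-04, -4.96055604e-04,
        -8.03245990e-04],
       [ 5.93489263e-04,  9.57373959e-01,  2.88850740e-01,
        -8.51213508e-02],
       [ 3.39079264e-04, -2.88850967e-01,  9.57374015e-01,
        -1.79208590e-01],
       [ 0.00000000e+00,  0.00000000e+00,  0.00000000e+00,
         1.00000000e+00]])}
```

View pics/top0.png

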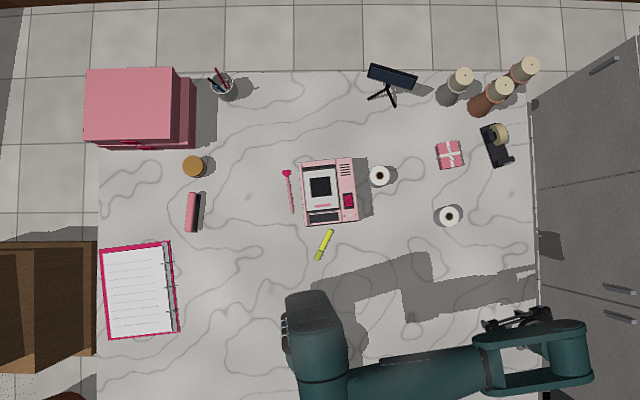

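View pics/side0.png

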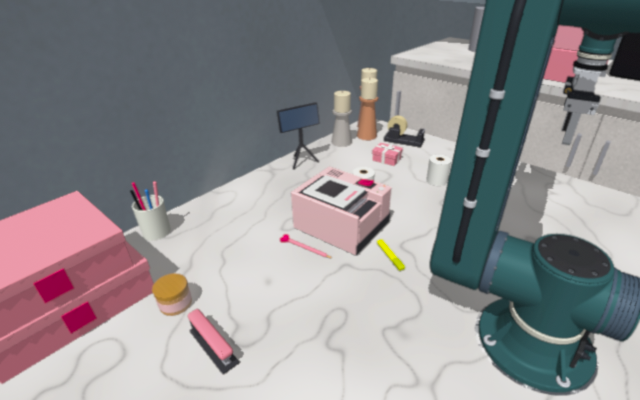

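View pics/wrist0.png

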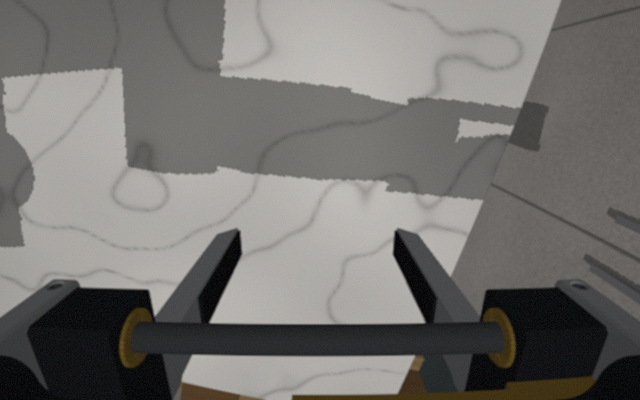

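Run:
```python
import cv2
im=cv2.imread("pics/top0.png")[140:270,260:420];cv2.imwrite("pics/top0c.png",cv2.resize(im,None,fx=4.6,fy=4.6,interpolation=cv2.INTER_CUBIC))
im=cv2.imread("pics/side0.png")[155:275,270:430];cv2.imwrite("pics/side0c.png",cv2.resize(im,None,fx=5,fy=5,interpolation=cv2.INTER_CUBIC))
```

```text
(no output)
```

View pics/top0c.png

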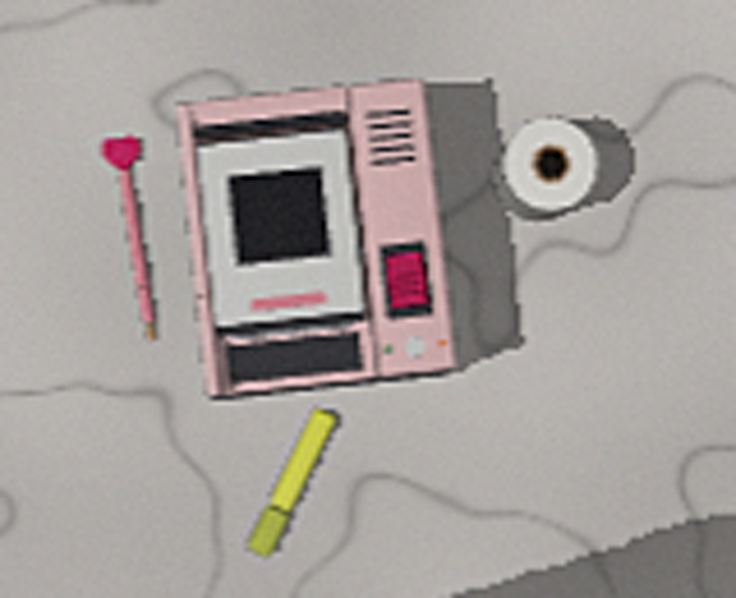

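View pics/side0c.png

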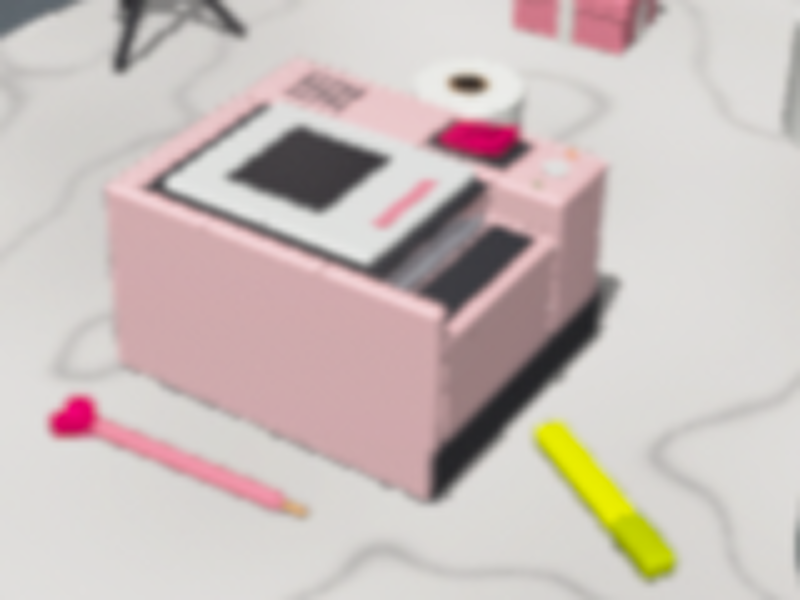

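```bash
cat > fit.py <<'E'
import pickle,cv2,numpy as np
from scipy.optimize import least_squares
d=pickle.load(open("s0.pkl","rb"))
P={'bl':(.1,.085,.118),'br':(.1,-.085,.118),'fr':(-.1,-.085,.118),'fl':(-.1,.085,.118),'tab':(-.037,-.057,.127)}
obs=[]
for k,p in {'bl':(181,103),'br':(425,82),'fr':(455,372),'fl':(210,397),'tab':(407,279)}.items(): obs.append(('top',k,p[0]/4.6+259.9,p[1]/4.6+139.9))
for k,p in {'bl':(108,188),'br':(300,60),'fr':(607,160),'fl':(445,315),'tab':(480,140)}.items(): obs.append(('side',k,p[0]/5+269.9,p[1]/5+154.9))
def proj(c,X):
    s=d[c];return cv2.projectPoints(np.float64(X).reshape(-1,1,3),s['rvec'],s['tvec'],s['intrinsics'],s['distortion'])[0].reshape(-1,2)
def W(q,p):
    c,s=np.cos(q[2]),np.sin(q[2]);p=np.array(p);return np.array([q[0]+c*p[0]-s*p[1],q[1]+s*p[0]+c*p[1],p[2]])
def res(q,cams=('top','side')): return np.concatenate([proj(c,W(q,P[k]))[0]-(u,v) for c,k,u,v in obs if c in cams])
if __name__=="__main__":
    for cams in (('top',),('side',),('top','side')):
        r=least_squares(res,[.5,0,0],args=(cams,));print(cams,r.x,np.degrees(r.x[2]));print(r.fun.reshape(-1,2).round(1).tolist())
    for n,p in dict(tab=P['tab'],lip0=(-.061,.0235,.114),hinge=(.075,.0235,.116),centre=(0,0,0)).items(): print(n,W(r.x,p).round(4))
E
python3 fit.py
```

```text
('top',) [ 0.51643253 -0.04587719  0.08824658] 5.05615640507994
[[-0.6, 0.1], [0.5, -0.7], [0.7, -0.0], [-0.8, -0.0], [0.2, 0.7]]
('side',) [ 0.51574642 -0.04238402  0.10591348] 6.06839529179662
[[-0.8, 0.1], [-0.8, -0.8], [1.5, -0.0], [-0.3, 1.1], [0.4, -1.5]]
('top', 'side') [ 0.51656929 -0.04451128  0.09657888] 5.533562059763978
[[-1.2, 0.3], [-0.3, -0.9], [0.5, -0.3], [-0.9, 0.1], [-0.2, 0.5], [-0.4, -0.6], [-0.1, -1.2], [1.8, -0.2], [-0.6, 0.6], [0.7, -1.8]]
tab [ 0.4852 -0.1048  0.127 ]
lip0 [ 0.4536 -0.027   0.114 ]
hinge [ 0.589  -0.0139  0.116 ]
centre [ 0.5166 -0.0445  0.    ]
```

Call:
send_rows:
  rows: [20,25,0,0,0,-1.2,0,32,40,0,0,0,-1.2,0,34,42,0,0,0,-1.2,0,34,42,0,0,0,-1.2,0,34,42,0,0,0,-1.2,0,34,42,0,0,0,-1.2,0,34,42,0,0,0,-1.2,0,34,42,0,0,0,-0.9,0]

```text
time: 1.15
tool_pos: [0.3953, -0.2136, 0.2053]
ee_rot: [3.142, -0.0, -1.479]
wrist_force: [0.2, -0.2, -0.2]
width: 0.0174
```

Call:
send_rows:
  rows: [30,37,-8,0,0,0,0,25,31,-8,0,0,0,0,20,25,-8,0,0,0,0,12,14,-10,0,0,0,0,3,3,-10,0,0,0,0,0,0,-10,0,0,0,0,0,0,0,0,0,0,0,0,0,0,0,0,0,0]

```text
time: 2.15
tool_pos: [0.4844, -0.106, 0.1518]
ee_rot: [-3.141, -0.0, -1.48]
wrist_force: [0.3, -0.3, 0.0]
width: 0.0006
```

```bash
cat > look.py <<'E'
from bench import *
import cv2,pickle,sys,numpy as np
def look(tag,names=("side","wrist")):
    o=get_obs();print(o['time'],o['tool_pos'].round(4),o['ee_rot'].round(4),o['wrist_force'].round(2),o['width'],o['joint_positions'].round(3))
    d={'obs':o}
    for n in names:
        s=snapshot(n);d[n]=s
        im=s["color"][:,:,::-1]
        if n=="side": im=cv2.resize(im[100:290,240:490],None,fx=3.2,fy=3.2,interpolation=cv2.INTER_CUBIC)[:600,:800]
        cv2.imwrite(f"pics/{n}{tag}.png",im)
    pickle.dump(d,open(f"s{tag}.pkl","wb"))
if __name__=="__main__": look(sys.argv[1],sys.argv[2:] or ("side","wrist"))
E
python3 look.py 1
```

```text
2.15 [ 0.4844 -0.106   0.1518] [-3.1412e+00 -5.0000e-04 -1.4796e+00] [ 0.31 -0.32  0.03] 0.0006054899054082361 [-0.33  -0.017  1.585 -0.     1.573  1.15 ]
```

View pics/side1.png

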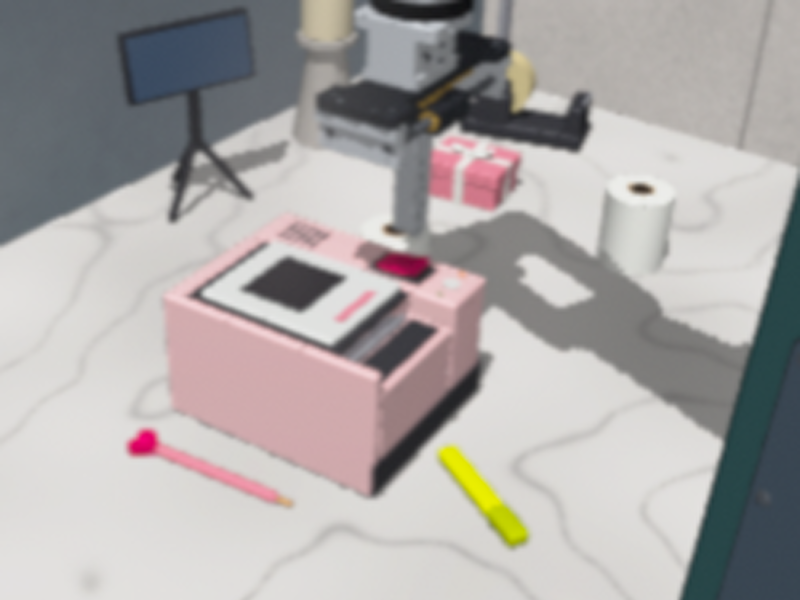

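View pics/wrist1.png

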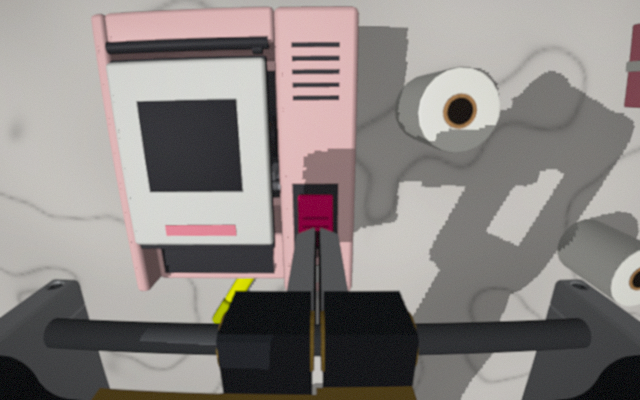

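Call:
send_rows:
  rows: [1,1,-8,0,0,0,0,0,0,-8,0,0,0,0,0,0,-3,0,0,0,0,0,0,-2,0,0,0,0,0,0,-2,0,0,0,0,0,0,-2,0,0,0,0,0,0,0,0,0,0,0,0,0,0,0,0,0,0]

```text
time: 3.25
tool_pos: [0.4856, -0.1043, 0.1268]
ee_rot: [-3.141, -0.0, -1.478]
wrist_force: [-1.6, -0.9, 1.3]
width: 0.0003
```

Call:
send_rows:
  rows: [0,0,-1,0,0,0,0,0,0,-1,0,0,0,0,0,0,-1,0,0,0,0,0,0,-0.5,0,0,0,0,0,0,-0.5,0,0,0,0,0,0,0,0,0,0,0,0,0,0,0,0,0,0,0,0,0,0,0,0,0,0]

```text
invalid input
```

Call:
send_rows:
  rows: [0,0,-1,0,0,0,0,0,0,-1,0,0,0,0,0,0,-1,0,0,0,0,0,0,-0.5,0,0,0,0,0,0,-0.5,0,0,0,0,0,0,0,0,0,0,0,0,0,0,0,0,0,0,0,0,0,0,0,0,0]

```text
time: 4.25
tool_pos: [0.4856, -0.1043, 0.1226]
ee_rot: [3.141, -0.0, -1.478]
wrist_force: [-3.1, -0.7, 4.9]
width: 0.0006
```

```bash
python3 look.py 2 side
```

```text
4.25 [ 0.4856 -0.1043  0.1226] [ 3.1415e+00 -2.0000e-04 -1.4783e+00] [-3.11 -0.74  4.93] 0.0005823986258077723 [-0.326  0.     1.627 -0.     1.515  1.153]
```

View pics/side2.png

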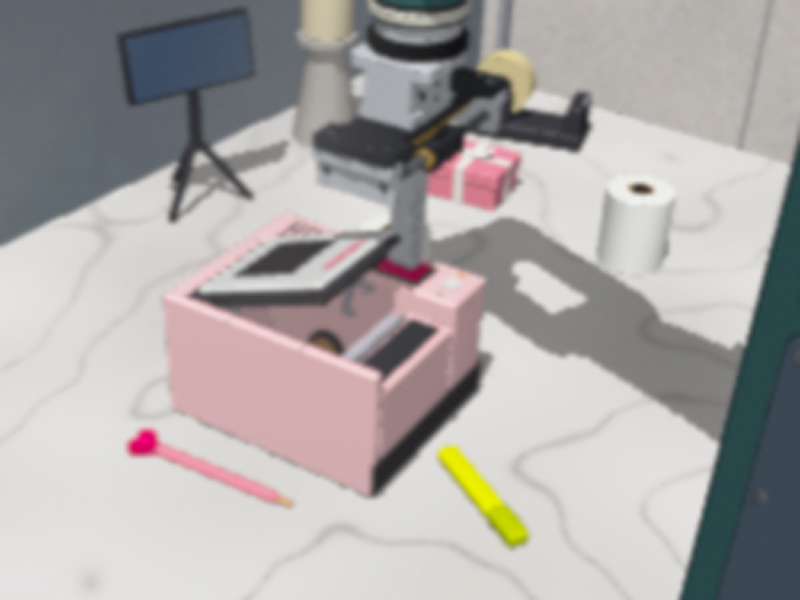

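Call:
send_rows:
  rows: [0,0,-0.7,0,0,0,0,0,0,-0.7,0,0,0,0,0,0,0,0,0,0,0,0,0,0,0,0,0,0,0,0,0,0,0,0,0,0,0,0,0,0,0,0,0,0,0,0,0,0,0,0,0,0,0,0,0,0]

```text
time: 5.3
tool_pos: [0.4856, -0.1043, 0.1222]
ee_rot: [-3.141, -0.0, -1.478]
wrist_force: [-5.3, 0.3, 8.5]
width: 0.0007
```

Call:
send_rows:
  rows: [0,0,8,0,0,0,0,0,0,20,0,0,0,0,0,0,25,0,0,0,0,0,0,15,0,0,0,0,-15,0,0,0,0,0,0,-25,0,0,0,0,0,0,-25,0,0,0,0,0,0,-15,0,0,0,0,0,0]

```text
time: 6.3
tool_pos: [0.4037, -0.1039, 0.1879]
ee_rot: [3.14, 0.001, -1.479]
wrist_force: [0.1, 0.5, -0.1]
width: 0.0004
```

Call:
send_rows:
  rows: [0,10,0,0.7,-7.47,0,0,0,10,0,0.7,-7.47,0,0,0,10,0,0.7,-7.47,0,0,0,10,0,0.7,-7.47,0,0,0,10,0,0.7,-7.47,0,0,0,10,0,0.7,-7.47,0,0,0,8,0,0.7,-7.47,0,0,0,6,0,0.7,-7.47,0,0]

```text
time: 7.3
tool_pos: [0.4663, -0.0596, 0.1793]
ee_rot: [-2.118, 0.018, -1.45]
wrist_force: [0.1, 0.7, -0.4]
width: 0.0006
```

```bash
python3 look.py 3 side wrist top
```

```text
7.3 [ 0.4663 -0.0596  0.1793] [-2.1181  0.0176 -1.4496] [ 0.11  0.71 -0.38] 0.0006029360340068124 [-0.821 -0.757  2.361  0.945  1.034  0.343]
```

View pics/side3.png

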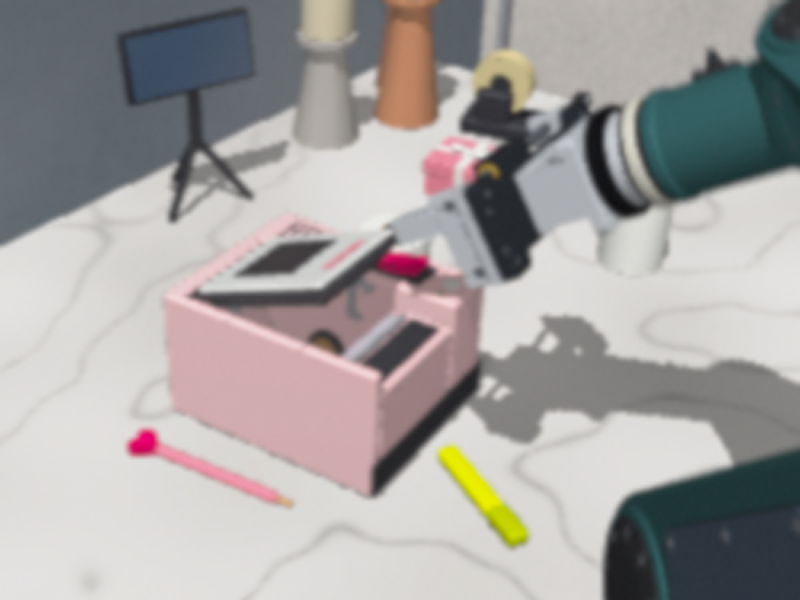

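View pics/wrist3.png

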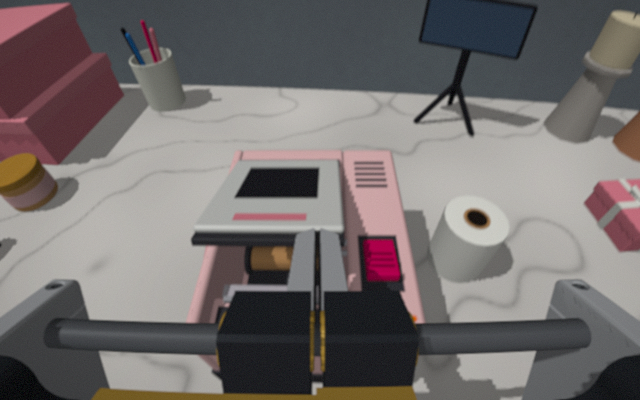

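Call:
send_rows:
  rows: [0,0,10,-0.74,7.97,0,0,0,0,10,-0.74,7.97,0,0,-5,0,5,-0.74,7.97,0,0,-16,5,0,0,0,0,0,-16,10,0,0,0,0,0,0,10,0,0,0,0,0,0,5,0,0,0,0,0,0,0,0,0,0,0,0]

```text
time: 8.45
tool_pos: [0.4295, -0.0291, 0.2053]
ee_rot: [-2.541, 0.028, -1.458]
wrist_force: [-0.5, -0.2, -0.2]
width: 0.0003
```

```bash
python3 look.py 4 side
```

```text
8.45 [ 0.4295 -0.0291  0.2053] [-2.5408  0.0277 -1.4579] [-0.52 -0.18 -0.25] 0.0003290554146823326 [-0.486 -0.661  2.058  0.362  1.262  0.955]
```

View pics/side4.png

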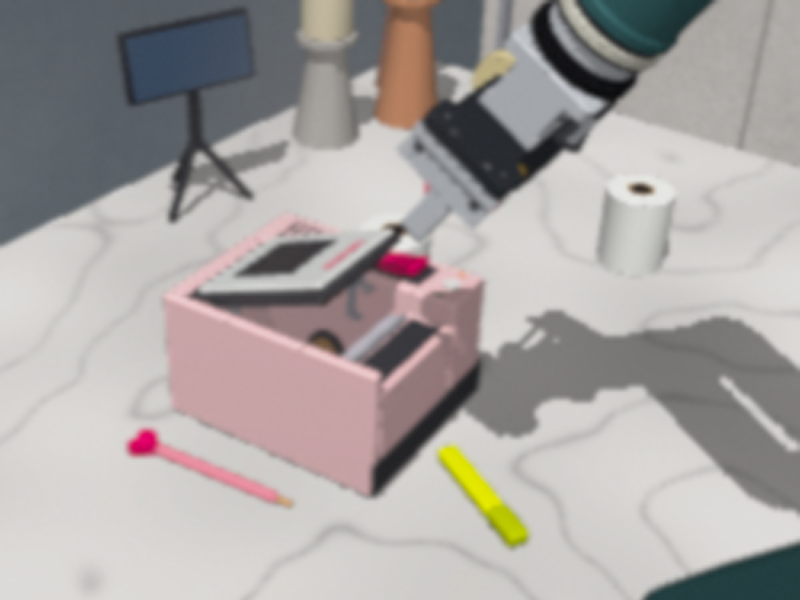

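Call:
send_rows:
  rows: [0,0,-8,0,0,0,0,0,0,-10,0,0,0,0,0,0,-10,0,0,0,0,0,0,-10,0,0,0,0,0,0,-10,0,0,0,0,0,0,-8,0,0,0,0,0,0,-7,0,0,0,0,0,0,0,0,0,0,0]

```text
time: 9.5
tool_pos: [0.4289, -0.0294, 0.1411]
ee_rot: [-2.542, 0.029, -1.459]
wrist_force: [-0.4, -0.1, 0.2]
width: 0.0004
```

```bash
python3 look.py 5 side wrist
```

```text
9.5 [ 0.4289 -0.0294  0.1411] [-2.542  0.029 -1.459] [-0.42 -0.06  0.15] 0.0004435531849331065 [-0.488 -0.643  2.176  0.382  1.137  0.902]
```

View pics/side5.png

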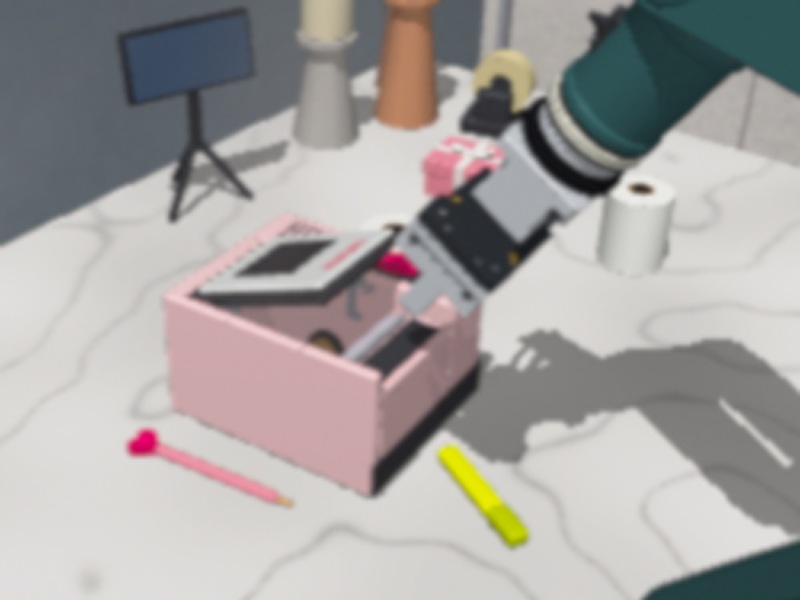

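View pics/wrist5.png

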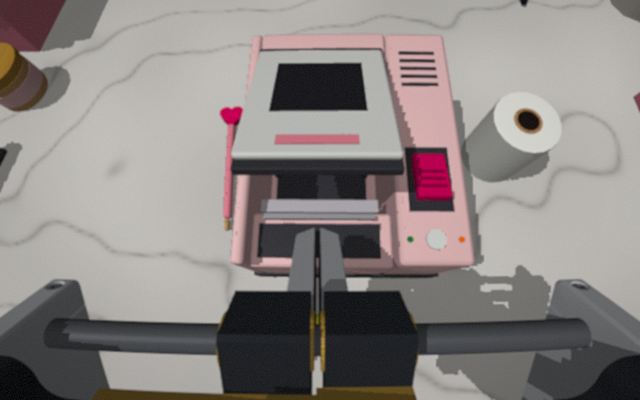

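```bash
cat > path.py <<'E'
import numpy as np,pickle,cv2
from scipy.spatial.transform import Rotation as R
c=np.array([.5165,-.0447]);yw=.093
def w(px,pz,py=23.5):
    p=np.array([px,py])/1000;C,S=np.cos(yw),np.sin(yw)
    return np.array([c[0]+C*p[0]-S*p[1],c[1]+S*p[0]+C*p[1],pz/1000])
t=np.radians(35);f=np.array([np.sin(t),-np.cos(t)]);n=np.array([np.cos(t),np.sin(t)])
lip=lambda th:np.array([75,116])+136*np.array([-np.cos(th-.015),np.sin(th-.015)])
def tip(th):
    u=f if th<.96 else np.array([np.cos(th),-np.sin(th)])
    return lip(th)+10*u-8*n
if __name__=="__main__":
    d=pickle.load(open("s5.pkl","rb"));o=d['obs'];s=d['wrist']
    T=np.eye(4);T[:3,:3]=R.from_euler('xyz',o['ee_rot']).as_matrix();T[:3,3]=o['tool_pos']
    M=np.linalg.inv(T@s['T_tool_cam'])
    for th in(.34,.37,.4):
        P=np.array([w(*lip(th),y) for y in(74,-27)])
        print(th,lip(th),cv2.projectPoints(P,cv2.Rodrigues(M[:3,:3])[0],M[:3,3],s['intrinsics'],s['distortion'])[0].reshape(-1,2).round(1).tolist())
    p=o['tool_pos']*1000
    for th in np.arange(.37,1.93,.085):
        q=w(*tip(th))*1000;print(round(th,2),tip(th).round(1),q.round(1),(q-p).round(1));p=q
E
python3 path.py
python3 -c "
import cv2;im=cv2.imread('pics/wrist5.png')[140:200,220:420];cv2.imwrite('pics/w5c.png',cv2.resize(im,None,fx=4,fy=4,interpolation=2))"
```

```text
0.34 [-53.88049879 159.42599488] [[234.0, 183.4], [404.4, 184.7]]
0.37 [-52.51992248 163.27228967] [[232.4, 179.0], [405.8, 180.2]]
0.4 [-51.04458684 167.0760426 ] [[230.8, 174.3], [407.2, 175.5]]
0.37 [-53.3 150.5] [461.2 -26.3 150.5] [32.3  3.1  9.4]
0.46 [-48.9 161.1] [465.7 -25.8 161.1] [ 4.5  0.4 10.7]
0.54 [-43.5 171.4] [471.  -25.3 171.4] [ 5.3  0.5 10.2]
0.62 [-37.3 181.1] [477.2 -24.8 181.1] [6.2 0.6 9.7]
0.71 [-30.3 190.3] [484.2 -24.1 190.3] [7.  0.7 9.2]
0.8 [-22.5 198.9] [491.9 -23.4 198.9] [7.7 0.7 8.6]
0.88 [-14.  206.7] [500.3 -22.6 206.7] [8.4 0.8 7.9]
0.97 [ -5.  213.8] [509.4 -21.8 213.8] [9.  0.8 7.1]
1.05 [  4.  219.7] [518.3 -20.9 219.7] [8.9 0.8 5.9]
1.14 [ 13.4 224.8] [527.7 -20.1 224.8] [9.4 0.9 5.1]
1.22 [ 23.2 229. ] [537.5 -19.1 229. ] [9.8 0.9 4.3]
1.31 [ 33.4 232.4] [547.6 -18.2 232.4] [10.1  0.9  3.4]
1.39 [ 43.8 235. ] [557.9 -17.2 235. ] [10.4  1.   2.5]
1.48 [ 54.4 236.6] [568.4 -16.3 236.6] [10.5  1.   1.6]
1.56 [ 65.  237.4] [579.1 -15.3 237.4] [10.6  1.   0.7]
1.65 [ 75.8 237.2] [589.7 -14.3 237.2] [10.7  1.  -0.2]
1.73 [ 86.4 236.1] [600.3 -13.3 236.1] [10.6  1.  -1.1]
1.82 [ 96.9 234.2] [610.8 -12.3 234.2] [10.5  1.  -2. ]
1.9 [107.2 231.3] [621.1 -11.3 231.3] [10.3  1.  -2.9]
```

View pics/w5c.png

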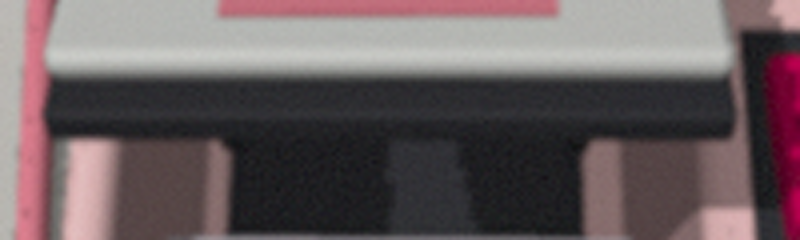

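Call:
send_rows:
  rows: [8,0.8,1,0,0,0,0,10,1,2,0,0,0,0,9,0.8,3,0,0,0,0,6,0.5,2,0,0,0,0,3,0.2,4,0,0,0,0,3,0.2,6,0,0,0,0,3,0.3,6,0,0,0,0,3,0.3,6,0,0,0,0]

```text
time: 10.6
tool_pos: [0.4745, -0.0255, 0.1725]
ee_rot: [-2.54, 0.028, -1.459]
wrist_force: [-1.1, 0.2, -0.6]
width: 0.0006
```

```bash
python3 look.py 6 side wrist
```

```text
10.6 [ 0.4745 -0.0255  0.1725] [-2.5404  0.0281 -1.4592] [-1.07  0.24 -0.56] 0.0006381582322603761 [-0.398 -0.526  2.054  0.338  1.108  0.996]
```

View pics/side6.png

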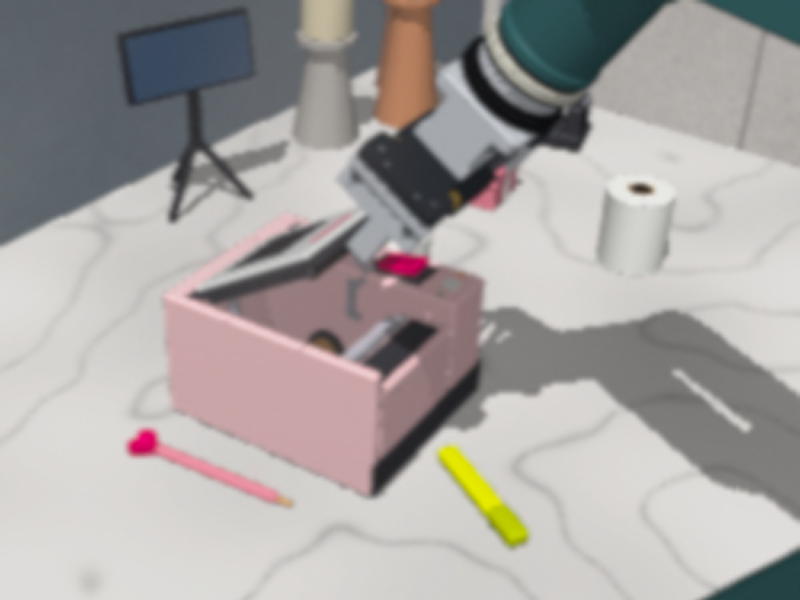

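View pics/wrist6.png

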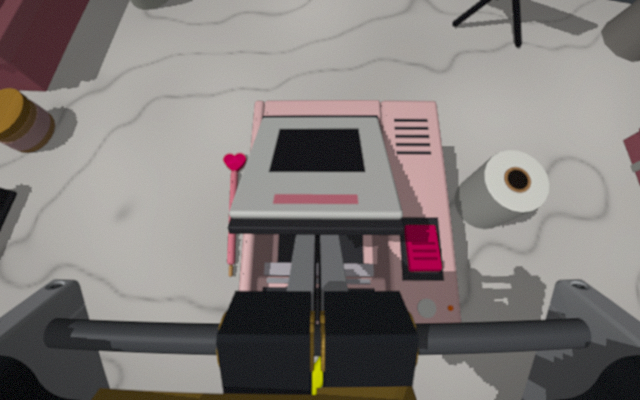

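Call:
send_rows:
  rows: [6,0.6,9,0,0,0,0,7,0.7,9,0,0,0,0,8,0.7,8.5,0,0,0,0,8.5,0.8,8,0,0,0,0,9,0.8,6.5,0,0,0,0,9,0.8,5.5,0,0,0,0,9.5,0.9,4.5,0,0,0,0,5,0.5,2,0,0,0,0]

```text
time: 11.7
tool_pos: [0.5368, -0.0196, 0.2251]
ee_rot: [-2.541, 0.028, -1.459]
wrist_force: [-1.0, 0.6, 0.2]
width: 0.0006
```

```bash
python3 look.py 7 side wrist
```

```text
11.7 [ 0.5368 -0.0196  0.2251] [-2.541   0.0283 -1.4588] [-0.99  0.63  0.21] 0.0005506839919234674 [-0.31  -0.381  1.862  0.284  1.127  1.105]
```

View pics/side7.png

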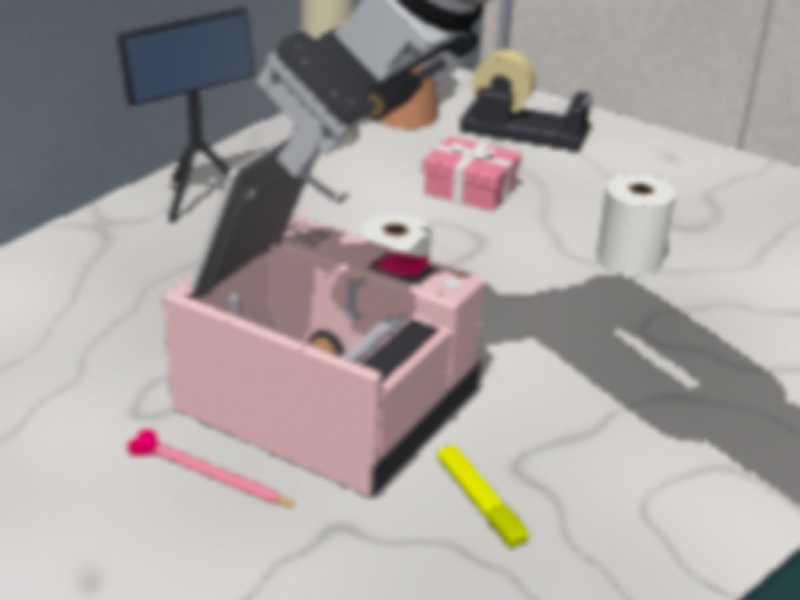

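View pics/wrist7.png

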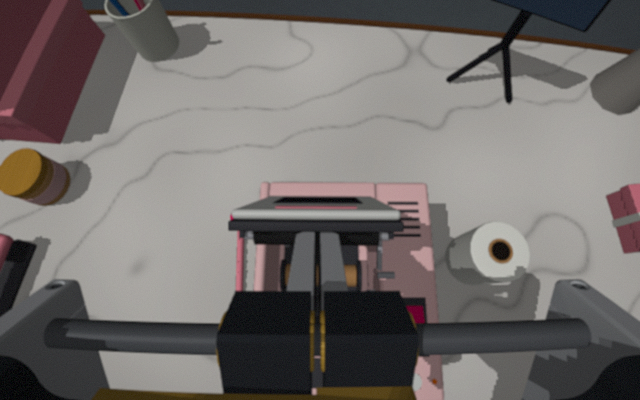

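Call:
send_rows:
  rows: [9,0.9,5,0,0,0,0,10,1,4,0,0,0,0,10,1,3,0,0,0,0,10,1,2,0,0,0,0,10,1,0.5,0,0,0,0,10,1,0,0,0,0,0,8,0.8,-1,0,0,0,0,0,0,0,0,0,0,0]

```text
time: 12.8
tool_pos: [0.6034, -0.0128, 0.2379]
ee_rot: [-2.542, 0.029, -1.459]
wrist_force: [-0.7, -0.0, 0.4]
width: 0.0002
```

```bash
python3 look.py 8 side
```

```text
12.8 [ 0.6034 -0.0128  0.2379] [-2.542   0.0286 -1.4586] [-0.67 -0.01  0.37] 0.0002004802118469045 [-0.244 -0.224  1.72   0.249  1.095  1.172]
```

View pics/side8.png

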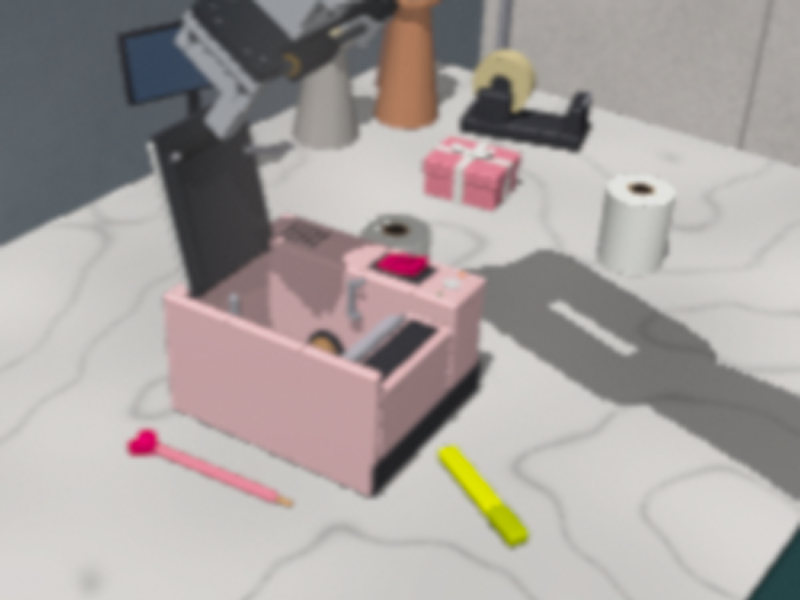

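Call:
send_rows:
  rows: [6,0.6,-1,0,0,0,0,5,0.5,-1,0,0,0,0,4,0.4,-1,0,0,0,0,2,0.2,-1,0,0,0,0,0,0,0,0,0,0,0,0,0,0,0,0,0,0,0,0,0,0,0,0,0,0,0,0,0,0,0,0]

```text
time: 13.85
tool_pos: [0.62, -0.0112, 0.2344]
ee_rot: [-2.541, 0.028, -1.459]
wrist_force: [-3.8, -0.4, 1.4]
width: 0.0006
```

```bash
python3 look.py 9 side
```

```text
13.85 [ 0.62   -0.0112  0.2344] [-2.5413  0.0283 -1.4589] [-3.85 -0.41  1.39] 0.0005773066265199119 [-0.231 -0.185  1.696  0.243  1.078  1.183]
```

View pics/side9.png

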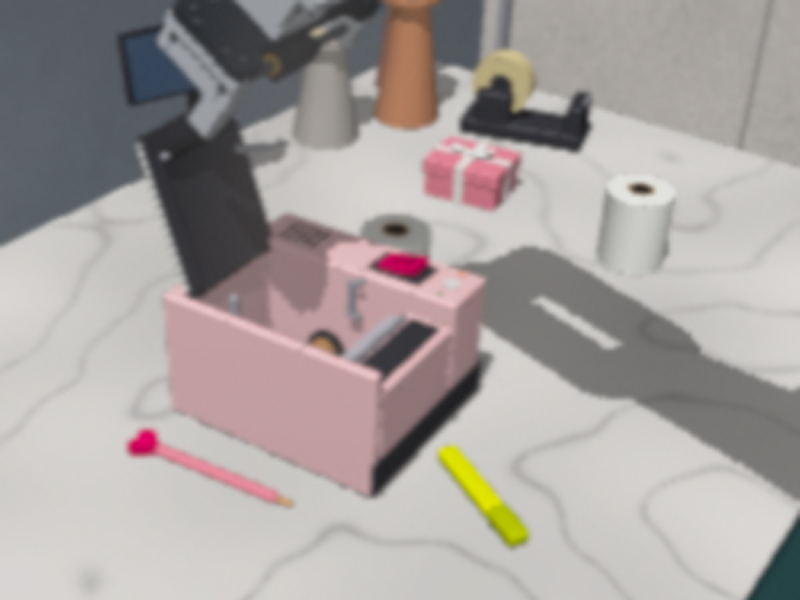

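Force rose to 4 N with the lid on its stop where geometry predicts. Backing off along the finger.

Call:
send_rows:
  rows: [-3,-0.3,1,0,0,0,0,-10,-1,6,0,0,0,0,-20,-2,15,0,0,0,0,-25,-2.5,20,0,0,0,0,-25,-2.5,20,0,0,0,0,-20,-2,10,0,0,0,0,-5,0,3,0,0,0,0,0,0,0,0,0,0,0]

```text
time: 14.9
tool_pos: [0.5122, -0.0216, 0.3096]
ee_rot: [-2.54, 0.028, -1.459]
wrist_force: [1.2, 0.6, -0.1]
width: 0.0002
```

Call:
send_rows:
  rows: [0,0,0,0,0,0,0,0,0,0,0,0,0,0,0,0,0,0,0,0,0,0,0,0,0,0,0,0,0,0,0,0,0,0,0,0,0,0,0,0,0,0,0,0,0,0,0,0,0,0,0,0,0,0,0,0]

```text
time: 15.9
tool_pos: [0.5122, -0.0215, 0.3094]
ee_rot: [-2.541, 0.028, -1.459]
wrist_force: [0.0, 0.8, -0.3]
width: 0.0005
```

```bash
python3 look.py 10 side top
```

```text
15.9 [ 0.5122 -0.0215  0.3094] [-2.541   0.0283 -1.4589] [ 0.02  0.84 -0.33] 0.0005368545309560094 [-0.34  -0.444  1.737  0.28   1.316  1.131]
```

View pics/side10.png

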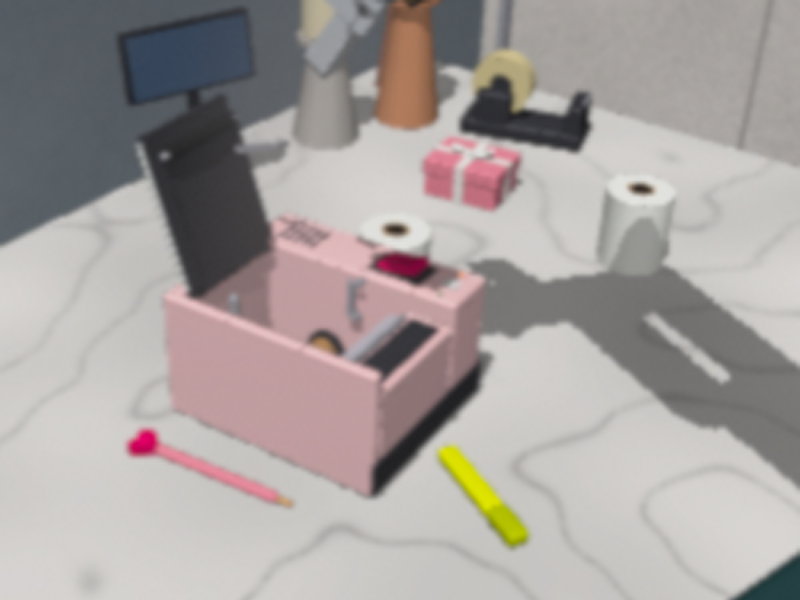

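View pics/top10.png

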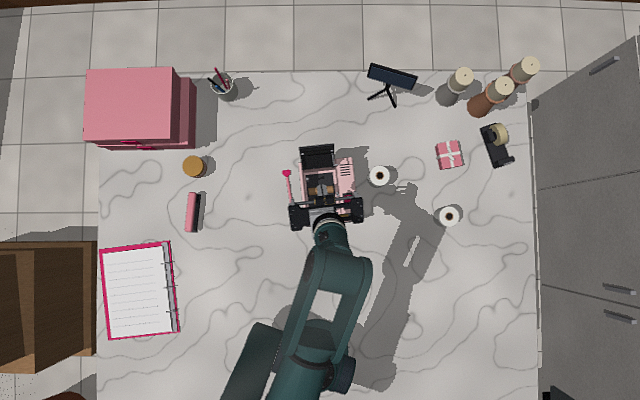

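Run:
```python
from path import *;from fit import proj
P=np.array([w(*lip(1.9),y) for y in(74,-27)]);print((proj('side',P)-[240,100])*3.2)
P=np.array([w(*lip(1.75),y) for y in(74,-27)]);print((proj('side',P)-[240,100])*3.2)
```

```text
[[145.58988076 136.22990906]
 [228.28579622  92.40721866]]
[[165.45074419 136.70877114]
 [247.81762146  92.30861304]]
```

The lid's lip corners in the side crop are at about (143,138) and (224,97). The model puts them at (146,136) and (228,92) for 1.9 rad. The lid is on its stop, nothing is touching it, and the other objects haven't moved.

```bash
python3 -c "
from bench import *
print(close_job())"
```

```text
the job is handed in; nothing more can be done
None
```

The job is done and handed in at about 16 s, with the lid standing fully open against its stop. I got no verdict back.

- **Tab:** I pressed the magenta tab straight down with the shut fingertips until it met its end stop, at about 8.5 N along z. That is a little over the 5 to 7 N given for holding it fully down. The lid sprang up, and I took the finger off; the tab came back up.
- **Lid:** I pushed the lid up and back from under its front lip with the shut fingers, at about 1 N. The force rose to about 4 N at the stop, and then I backed off.
- **Last checks:** After the arm had retreated and waited a second, the lip corners in the side picture lay within a few pixels of where 1.9 rad puts them. The wrist force was at its no-contact level. The rolls, highlighter, pen and the other items looked unmoved in the side and top pictures, though the arm hid the highlighter in the last top view.
- **What went wrong:** My first tilt of the tool, 60 degrees, ran the shoulder joint into its range end. The tip drifted about 60 mm forward, to just above the front edge of the lid. I felt and saw no contact, and I finished with a 35 degree tilt instead.

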